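# Key the bin-lever disc onto its pin

### The job

The blue keyed disc on the birch panel has come up off its red locating pin. With a fingertip push its yellow finger peg round until the notch in the rim lies over the pin, then press the wooden hub in the middle down until the disc is seated fully home on the panel, and take the hand away. Do not lift the disc, and leave the toy hammer, screwdriver and wrench lying where they are.

Things in the scene. Friction and masses are not known exactly. Their poses are not given: they have to be found in the camera images.
- panel: Fixed birch panel, 300 (its x) x 420 (its y) x 18 mm thick, lying flat on the table; origin at the centre of its underside, z up. The disc's vertical spindle stands over the panel's origin. Four small upright dowels (12 mm diameter, 22 mm high) stand at its corners, at x = +-130, y = +-190 mm.
- pin (a point): Top of the red round-nosed pin fixed in the panel, 12 mm diameter, standing 10 mm above the panel's top, 63 mm from the spindle along the panel's +x. It is partly or wholly under the disc's rim; a red stripe on the panel runs outward from it, 84 to 124 mm from the spindle. While the disc is raised the pin's top is 2 mm below its underside: the disc turns freely over it but cannot be pressed down unless the notch is over the pin.
- disc (a joint): Turn of the blue disc about its vertical spindle, rad, growing counter-clockwise seen from above; 0 (or any whole turn) = the notch is exactly over the pin. Can be turned either way; light friction (0.1 N m, about 2 N at the finger peg), it stays where it is left. The disc is 144 mm in diameter, 12 mm thick; raised, its underside is 12 mm above the panel (top face 42 mm above the table).
- notch (a point): Middle of the notch in the disc's rim, on the disc's top face, 63 mm from the spindle. The notch is 18 mm wide, open to the rim and cut right through, 52 to 72 mm from the spindle, so it has 3 mm of play on each side of the pin. A white stripe on the disc points at it from the middle.
- finger_peg (a point): Centre of the top of the yellow round finger peg on the disc, 16 mm diameter, 26 mm high above the disc's top face, 56 mm from the spindle, diametrically opposite the notch. It turns with the disc.
- hub_top (a point): Centre of the top of the round wooden hub on the spindle, 34 mm diameter, its top 10 mm above the disc's top face (52 mm above the table while raised). It is the place to press. It goes down together with the disc.
- hub (a joint): How far hub and disc have been pressed down, m: 0 as found (raised), 0.012 fully home with the disc flat on the panel; negative if lifted. It slides stiffly, needs about 6 N to push down and stays where it is left, no spring.
- hammer: Bystander: loose wooden toy hammer, 200 mm long, 26 mm high, lying on the panel beside the disc. Origin under its middle, x along the handle to the head; the head reaches 48 mm to its -y and 40 mm to its +y.
- screwdriver: Bystander: loose yellow toy screwdriver, 180 mm long, 26 mm high, lying on the panel beside the disc. Origin under its middle, x towards the tip.
- wrench: Bystander: loose green plastic toy wrench, 150 mm long, 38 mm wide, 8 mm high, lying on the panel on the near side of the disc. Origin under its middle, x along it.

How it is judged:
By the outcome, as a careful person would: the job done as asked, in the order asked, and still so for the second after the job is handed in, with the robot touching nothing.
It also fails if it takes over 61 s, if anything falls off the work surface, if the arm or the gripper's body presses on something with over 40 N, if the wrist force passes 120 N, or if a joint passes its speed limit or range.

### The arm

A 6-joint arm with a two-finger parallel gripper is mounted at the origin on the work surface. World frame = base frame: x ahead of the robot, y to its left, z up, the work surface at z = 0. Lengths are in m, angles in rad, forces in N, time in s.
With the tool pointing down it reaches from about 0.225 to 0.875 m from the base axis. Payload 3.4 kg.
Tool frame: the origin (TCP) lies between the finger pads; the fingertips stand 11 mm ahead of it and the grasp point (between the pads) lies 8 mm behind it; z points along the fingers, y is the direction in which the jaws open and shut (so a half turn about z gives the same grasp; the last joint's range is limited). The gripper opens to 85 mm and grips with 20 to 120 N. Pads are 22 mm wide; open, the fingers measure 114 mm over their backs; the gripper's body (76 mm by 85 mm) begins 54 mm behind the grasp point. The pads swing forward as they close: fully open they stand 13 mm farther back than shut.
Start: joints at [-1.282, 0.276, 1.505, -0, 1.361, -0.121], TCP at [0.229, -0.527, 0.242] pointing down, gripper open.
Joint ranges: [-2.89, 2.89], [-0.75, 2.08], [0.22, 2.7], [-1.18, 4.32], [0.11, 2.71], [-2.7, 2.7]. Speed limits (rad/s): [2.57, 2.57, 3.14, 3.14, 3.14, 3.14].

### API

Orientations are given as a unit quaternion [w, x, y, z].
In Python, from rig import manip gives the robot as it stands. The module is installed in compiled form; this text tells all that it offers.
- The arm moves only by the tool move_arm, never from a script. Its argument "series" is a list that holds one entry, the list of rows, each a list of 7 numbers: the shift along the world's x, y, z in m, then the turn, a rotation vector about the world's x, y, z in rad, then the finger opening in m, from 0 to 0.0854. A call has 1 to 20 rows; each row shifts and turns the commanded pose from where the row before left it; what a row does not reach is not made up. A row lasts 1/12 s, in which the tool goes at most 41.7 mm and 7.16 degrees, less where a joint would pass 70% of its speed; a pose out of reach is approached as far as the arm can. A call with a gripper value outside its range is refused whole. The fingers move at their own pace and stop on an object; "newtons" is the grip in N (left out, the last holds). Time passes only in rows, so rows that do not move let the fingers close. It gives the time, the measured TCP pose, the force and the opening at its end, in the units of the state.
- manip.get_state(): the state, without advancing time (a new reading comes with each control period).
- manip.get_image(name): name is "scene" or "top" or "wrist"; returns a dict with "color" (420x560x3 uint8, red, green, blue), "fx", "fy", "cx", "cy" (pixels), "R" (3x3) and "t" (3): a world point X has camera coordinates R X + t; the wrist camera has in their place "tool_from_camera" (4x4, takes a point from camera to tool coordinates, whose origin is the TCP and whose axes are the flange's). Camera axes: x right, y down, z forward; pixel columns grow to the right and rows downward; lengths in m; the calibration is good to about 2 mm. A picture is of the moment at which its call begins: read the wrist's pose just before it. There is no depth.
- manip.sign_off(): hands the job in, once; it reports no verdict.
The state is a dict: "clock": time; "qpos": joint angles; "qd": joint speeds; "effort": joint torques, N m; "position": TCP position; "ee_rot": TCP orientation; "contact_force": force on the tool from outside, world axes, zero at the start; "moment": the same for the moment, N m; "width": finger opening in m.
Only numpy, scipy, OpenCV 4.12 (cv2) and the standard library are available. Lean on these libraries where they do the work, as an engineer would, in place of code of your own. Each camera call takes 0.05 s, during which the arm holds its last target.

## Working session

There is one attempt and no reset: what is moved stays moved. The work goes in short steps, Python scripts to look and compute and a tool call to move; the robot and the scene stay as the last step left them, time stands still between calls to the robot, and variables do not carry over. Pictures are saved under pics/ and viewed, and the job is handed in when it is done.

Besides the shell and the picture viewer there is one more tool, called as name([rows], argument=value, ...), one row to a line, values as JSON. move_arm: Moves the arm, as the interface text tells. Its arguments: {"type":"object","properties":{"series":{"type":"array"},"newtons":{"type":"number"}},"required":["series"]}

```bash
mkdir -p pics
python3 - <<'E'
from rig import manip
import cv2
print(manip.get_state())
for n in("scene","top"):
    i=manip.get_image(n); cv2.imwrite(f"pics/{n}0.png",i["color"][:,:,::-1]); print(n,i["fx"],i["cx"],i["cy"],i["R"],i["t"])
E
```

```text
{'clock': 0.0, 'qpos': array([-1.28199956e+00,  2.76591236e-01,  1.50609392e+00,  3.25198582e-05,
        1.36068063e+00, -1.21008563e-01]), 'qd': array([-0.00029661, -0.0005642 ,  0.00032359,  0.00015103,  0.00161844,
       -0.00047524]), 'effort': array([-2.59512208e-04, -4.16775084e+01, -2.45800138e+01, -2.51852071e-04,
        1.09458243e-02, -5.25949044e-07]), 'position': array([ 0.22896052, -0.52692381,  0.24145745]), 'ee_rot': array([-8.84781211e-04,  9.79081102e-01,  2.03468450e-01, -5.84471387e-05]), 'contact_force': array([-0.39632265,  0.24758616, -0.62235795]), 'moment': array([-0.02837415, -0.01877805, -0.03896604]), 'width': 0.08518623898867186}
scene 518.1025141507007 272.5811673750438 209.22913266015553 [[ 0.79505772  0.60627023 -0.01787829]
 [ 0.33014077 -0.45729483 -0.82576541]
 [-0.50881263  0.65062881 -0.5637303 ]] [-0.45585331 -0.11824495  1.29629009]
top 436.70180714809794 281.8090711970914 212.90519079089913 [[ 1.48583413e-02 -9.99889533e-01  3.89715674e-04]
 [-9.75714725e-01 -1.45842894e-02 -2.18559086e-01]
 [ 2.18540626e-01  2.86717417e-03 -9.75823639e-01]] [0.03447793 0.55744533 0.61838324]
```

View pics/scene0.png

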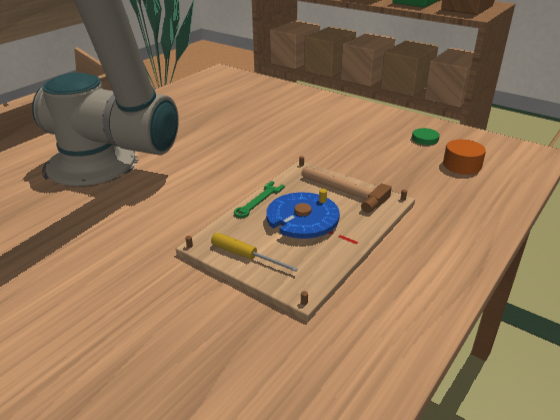

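View pics/top0.png

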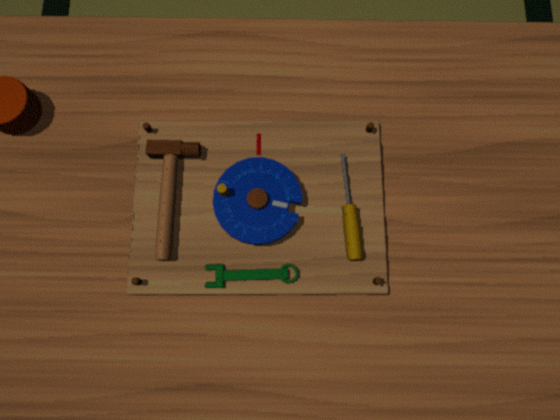

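The scene view shows the arm clear of the panel. In the top view the hub is at (258,198), the peg at (222,188), the notch at about (295,208) to the right, and the red stripe at (258,143) above. The disc therefore needs roughly a quarter turn or more counter-clockwise. Next I measure the positions.

```bash
cat > h.py <<'E'
import numpy as np, cv2
from rig import manip
def ray(i,u,v,z):
    d=i["R"].T@np.array([(u-i["cx"])/i["fx"],(v-i["cy"])/i["fy"],1]); o=-i["R"].T@i["t"]
    return o+d*(z-o[2])/d[2]
def proj(i,X):
    p=i["R"]@np.array(X)+i["t"]; return i["fx"]*p[0]/p[2]+i["cx"], i["fy"]*p[1]/p[2]+i["cy"]
def mask(i,lo,hi,box):
    h=cv2.cvtColor(i["color"],cv2.COLOR_RGB2HSV); m=cv2.inRange(h,np.array(lo),np.array(hi))
    b=np.zeros_like(m); x0,y0,x1,y1=box; b[y0:y1,x0:x1]=m[y0:y1,x0:x1]
    return b
def big(m):
    n,l,s,c=cv2.connectedComponentsWithStats(m); k=1+np.argmax(s[1:,4]); return c[k],s[k]
def ang(a,b): return np.degrees(np.arctan2(b[1]-a[1],b[0]-a[0]))
E
python3 - <<'E'
from h import *
i=manip.get_image("top")
c=i["color"]; hs=cv2.cvtColor(c,cv2.COLOR_RGB2HSV)
for p in [(258,198),(222,188),(280,204),(258,143),(240,220),(180,200),(295,209)]: print(p,c[p[1],p[0]],hs[p[1],p[0]])
B=(205,150,310,250)
hub,s1=big(mask(i,(3,60,40),(20,255,255),(235,180,280,220)))
peg,s2=big(mask(i,(20,120,60),(35,255,255),B))
wh,s3=big(mask(i,(0,0,110),(179,110,255),(268,195,290,215)))
red,s4=big(mask(i,(0,180,60),(4,255,255),(250,125,270,160)))
disc,s5=big(mask(i,(100,120,30),(130,255,255),B))
for n,q,z,s in(("hub",hub,.052,s1),("peg",peg,.068,s2),("white",wh,.042,s3),("red",red,.018,s4),("disc",disc,.042,s5)):
    print(n,q,s,ray(i,*q,z).round(4))
# panel dowels tops
for n,q in zip("abcd",((148,127),(371,127),(137,281),(378,281))): print(n,ray(i,*q,.04).round(4))
big_=cv2.resize(c[110:310,120:400],None,fx=2.8,fy=2.8,interpolation=cv2.INTER_CUBIC); cv2.imwrite("pics/crop.png",cv2.convertScaleAbs(big_[:,:,::-1],alpha=1.6))
E
```

```text
(258, 198) [79 44 22] [ 12 184  79]
(222, 188) [126  97  11] [ 22 233 126]
(280, 204) [119 118 109] [ 27  21 119]
(258, 143) [105   6   0] [  2 255 105]
(240, 220) [ 5 38 97] [109 242  97]
(180, 200) [51 39 23] [ 17 140  51]
(295, 209) [105  84  51] [ 18 131 105]
hub [256.96710526 198.05592105] [247 189  21  19 304] [0.5827 0.0827 0.052 ]
peg [221.40322581 188.06451613] [217 184  10   9  62] [0.5938 0.1377 0.068 ]
white [279.18421053 203.73684211] [273 201  13   6  38] [0.5763 0.0473 0.042 ]
red [258.41333333 143.82666667] [257 134   4  21  75] [0.6878 0.085  0.018 ]
disc [256.97771953 200.6420146 ] [ 213  158   90   87 5341] [0.5809 0.0832 0.042 ]
a [0.7064 0.2701 0.04  ]
b [ 0.712 -0.105  0.04 ]
c [0.45   0.2662 0.04  ]
d [ 0.4555 -0.1082  0.04  ]
```

View pics/crop.png

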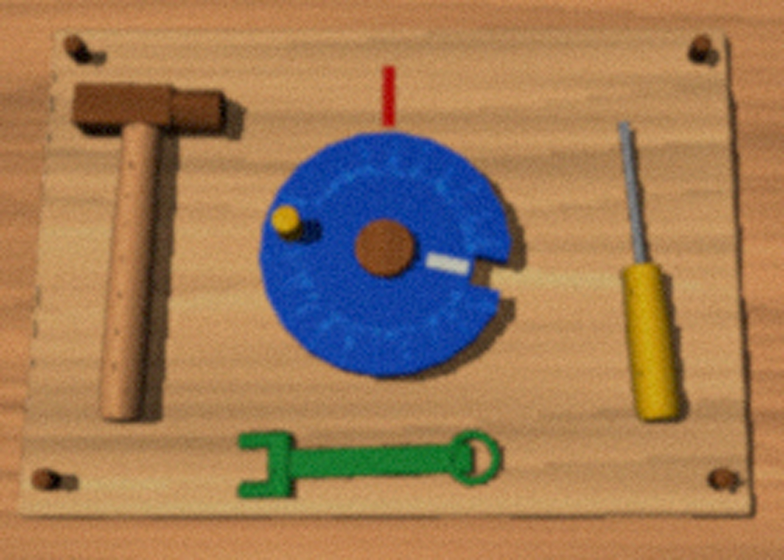

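Measured: spindle about (0.582, 0.082), panel yaw about +1°, peg at about 78°, notch at about −101°. The disc needs about +102° counter-clockwise. I'll travel above the start point beside the peg with the fingers shut.

move_arm([
  [[0.0196, 0.0326, 0, 0, 0, -0.031, 0], [0.0196, 0.0326, 0, 0, 0, -0.031, 0], [0.0196, 0.0326, 0, 0, 0, -0.031, 0], [0.0196, 0.0326, 0, 0, 0, -0.031, 0], [0.0196, 0.0326, 0, 0, 0, -0.031, 0], [0.0196, 0.0326, 0, 0, 0, -0.031, 0], [0.0196, 0.0326, 0, 0, 0, -0.031, 0], [0.0196, 0.0326, 0, 0, 0, -0.031, 0], [0.0196, 0.0326, 0, 0, 0, -0.031, 0], [0.0196, 0.0326, 0, 0, 0, -0.031, 0], [0.0196, 0.0326, 0, 0, 0, -0.031, 0], [0.0196, 0.0326, 0, 0, 0, -0.031, 0], [0.0196, 0.0326, 0, 0, 0, -0.031, 0], [0.0196, 0.0326, 0, 0, 0, -0.031, 0], [0.0196, 0.0326, 0, 0, 0, -0.031, 0], [0.0196, 0.0326, 0, 0, 0, -0.031, 0], [0.0196, 0.0326, 0, 0, 0, -0.031, 0], [0.0196, 0.0326, 0, 0, 0, -0.031, 0], [0.0196, 0.0326, 0, 0, 0, -0.031, 0], [0.0196, 0.0326, 0, 0, 0, -0.031, 0]],
])

```text
clock: 1.82
position: [0.6216, 0.1264, 0.242]
ee_rot: [0.0, 0.994, -0.105, -0.0]
contact_force: [0.9, -0.8, -0.3]
width: 0.0003
```

move_arm([
  [[0, 0, 0, 0, 0, 0, 0], [0, 0, 0, 0, 0, 0, 0], [0, 0, -0.03, 0, 0, 0, 0], [0, 0, -0.03, 0, 0, 0, 0], [0, 0, -0.03, 0, 0, 0, 0], [0, 0, -0.03, 0, 0, 0, 0], [0, 0, 0, 0, 0, 0, 0], [0, 0, 0, 0, 0, 0, 0]],
])

```text
clock: 2.48
position: [0.6194, 0.1232, 0.1212]
ee_rot: [0.001, 0.994, -0.105, -0.002]
contact_force: [0.2, 0.6, 0.6]
width: -0.0002
```

Run:
```python
from h import *
from scipy.spatial.transform import Rotation as Ro
s=manip.get_state(); w=s["ee_rot"]; print(s["clock"],s["position"],Ro.from_quat(np.r_[w[1:],w[0]]).as_matrix().round(3),s["contact_force"],s["width"],s["qpos"])
i=manip.get_image("wrist"); print(i["tool_from_camera"],i["fx"],i["cx"],i["cy"]); cv2.imwrite("pics/w1.png",cv2.convertScaleAbs(i["color"][:,:,::-1],alpha=1.5))
i=manip.get_image("scene");cv2.imwrite("pics/s1.png",cv2.resize(cv2.convertScaleAbs(i["color"][120:300,170:430,::-1],alpha=1.5),None,fx=3,fy=3))
```

```text
2.4833 [0.61938645 0.12323129 0.12118154] [[ 0.978 -0.21  -0.005]
 [-0.21  -0.978 -0.001]
 [-0.004  0.002 -1.   ]] [0.24170612 0.60479707 0.56265108] -0.0001538038639657351 [ 8.65719901e-02  4.45976004e-01  1.55422054e+00 -5.73689015e-04
  1.14596951e+00  1.86885827e+00]
[[ 4.66173997e-05 -9.45571173e-01 -3.25415356e-01  8.32313335e-02]
 [ 9.99998989e-01  5.06570737e-04 -1.32870599e-03  3.34634891e-04]
 [ 1.42123198e-03 -3.25414965e-01  9.45570241e-01 -1.30461096e-01]
 [ 0.00000000e+00  0.00000000e+00  0.00000000e+00  1.00000000e+00]] 366.60016509700245 282.2015340998681 214.65356680307482
```

View pics/w1.png

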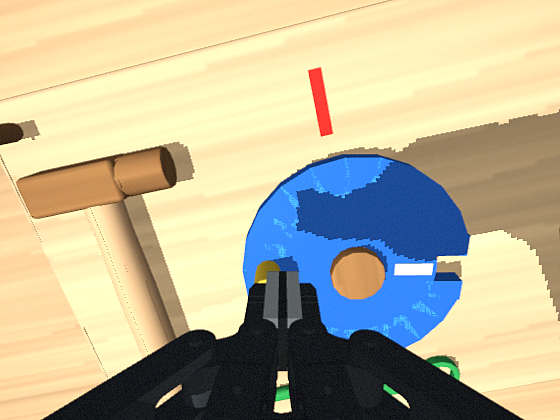

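View pics/s1.png

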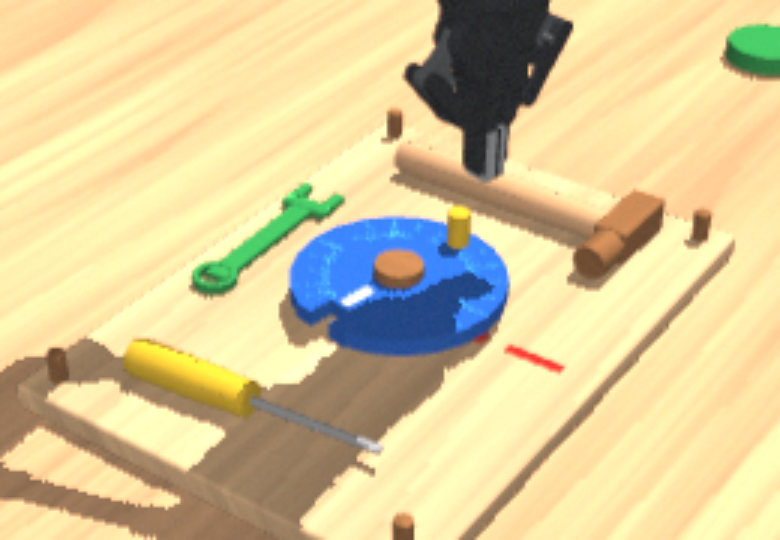

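The wrist picture shows the hub at (358,274), white stripe at (414,269), red stripe at (320,102) and the peg behind the fingertips at (265,272). In the scene crop the tips hang clear of the disc, bottom at about (488,180). I'll cross-check both numerically.

```bash
cat >> h.py <<'E'
from scipy.spatial.transform import Rotation as Ro
def wrist():
    s=manip.get_state(); w=s["ee_rot"]; i=dict(manip.get_image("wrist"))
    T=np.eye(4); T[:3,:3]=Ro.from_quat(np.r_[w[1:],w[0]]).as_matrix(); T[:3,3]=s["position"]
    M=np.linalg.inv(T@i["tool_from_camera"]); i["R"]=M[:3,:3]; i["t"]=M[:3,3]; return i,s
E
python3 - <<'E'
from h import *
i,s=wrist(); h=i["color"]
hub,a=big(mask(i,(3,60,40),(20,255,255),(320,240,395,305)))
red,b=big(mask(i,(0,180,60),(4,255,255),(290,50,350,150)))
wh,c=big(mask(i,(0,0,110),(179,60,255),(385,255,440,280)))
H=ray(i,*hub,.052);Rd=ray(i,*red,.018);W=ray(i,*wh,.042)
print(a,b,c);print(H,Rd,W,ang(H,Rd),ang(H,W),np.hypot(*(Rd-H)[:2]),s["position"])
j=manip.get_image("scene"); 
for k in(0,.011,.024): print(k,proj(j,s["position"]-[0,0,k]))
E
```

```text
[ 332  250   54   51 2149] [310  74  24  67 779] [395 266  38  12 413]
[0.58689856 0.0833467  0.052     ] [0.6883183  0.08463523 0.018     ] [0.57675916 0.04677915 0.042     ] 0.727896374708108 -105.49756237392936 0.1014279259664844 [0.62217768 0.12388923 0.12433229]
0 (np.float64(331.02466550495154), np.float64(171.4731347180866))
0.011 (np.float64(330.7632140841881), np.float64(176.43107708064895))
0.024 (np.float64(330.45839082828456), np.float64(182.211486034349))
```

move_arm([
  [[0, 0, -0.02, 0, 0, 0, 0], [0, 0, -0.02, 0, 0, 0, 0], [0, 0, -0.01, 0, 0, 0, 0], [0, 0, -0.008, 0, 0, 0, 0], [0, 0, 0, 0, 0, 0, 0], [0, 0, 0, 0, 0, 0, 0], [0, 0, 0, 0, 0, 0, 0], [0, 0, 0, 0, 0, 0, 0]],
])

```text
clock: 3.35
position: [0.622, 0.1247, 0.0655]
ee_rot: [-0.0, 0.994, -0.105, 0.001]
contact_force: [0.6, -0.3, 0.6]
width: -0.0002
```

Run:
```python
from h import *
i=manip.get_image("scene");cv2.imwrite("pics/s2.png",cv2.resize(cv2.convertScaleAbs(i["color"][120:300,170:430,::-1],alpha=1.5),None,fx=3,fy=3))
print(manip.get_state()["position"])
```

```text
[0.62182046 0.12467322 0.06537159]
```

View pics/s2.png

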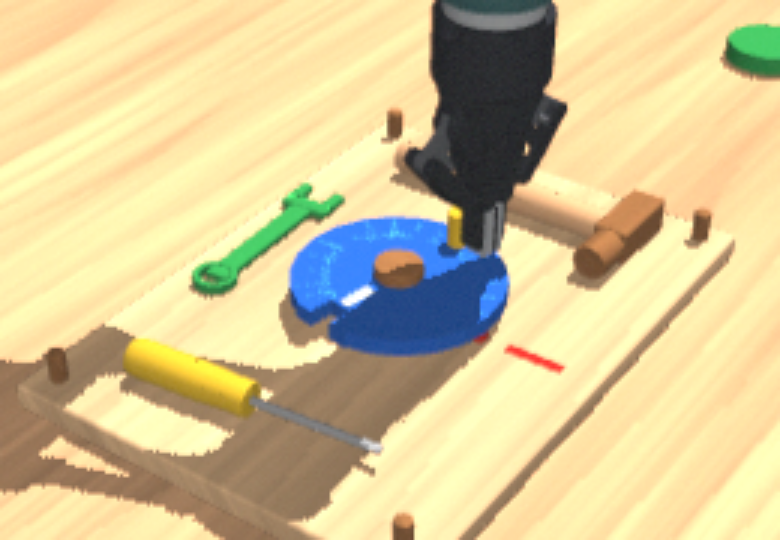

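move_arm([
  [[-0.0037, 0.0041, 0, 0, 0, 0, 0], [-0.0037, 0.0041, 0, 0, 0, 0, 0], [-0.0046, 0.0024, 0, 0, 0, 0.087, 0], [-0.0046, 0.0024, 0, 0, 0, 0.087, 0], [-0.0049, 0.0015, 0, 0, 0, 0.087, 0], [-0.0049, 0.0015, 0, 0, 0, 0.087, 0], [-0.0051, 0.0007, 0, 0, 0, 0.087, 0], [-0.0051, 0.0007, 0, 0, 0, 0.087, 0], [0, 0, 0, 0, 0, 0, 0], [0, 0, 0, 0, 0, 0, 0]],
])

```text
clock: 4.23
position: [0.5841, 0.1424, 0.0647]
ee_rot: [-0.0, 0.988, 0.154, 0.0]
contact_force: [0.1, 0.2, 0.7]
width: -0.0002
```

Run:
```python
from h import *
i=manip.get_image("scene");cv2.imwrite("pics/s3.png",cv2.resize(cv2.convertScaleAbs(i["color"][120:300,170:430,::-1],alpha=1.5),None,fx=3,fy=3))
i,s=wrist();cv2.imwrite("pics/w3.png",cv2.convertScaleAbs(i["color"][:,:,::-1],alpha=1.5)); print(s["position"],s["contact_force"])
```

```text
[0.5842289  0.14234321 0.06452777] [-0.8805266   0.04920149  0.14613267]
```

View pics/s3.png

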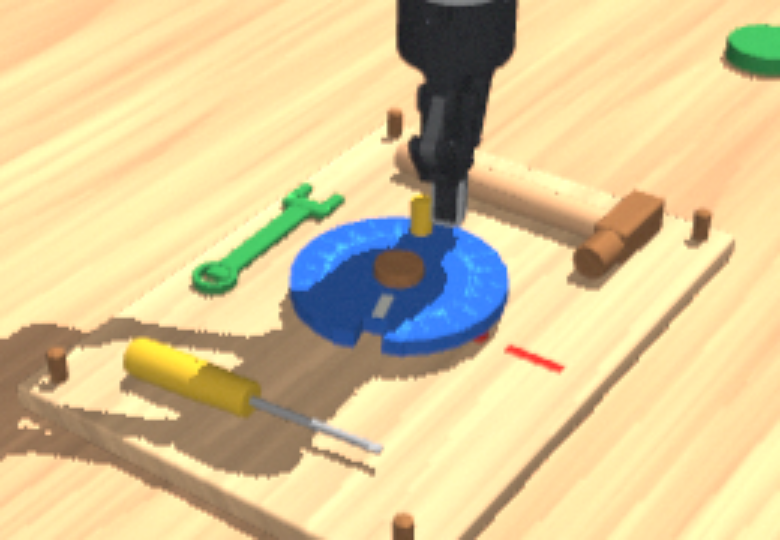

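View pics/w3.png

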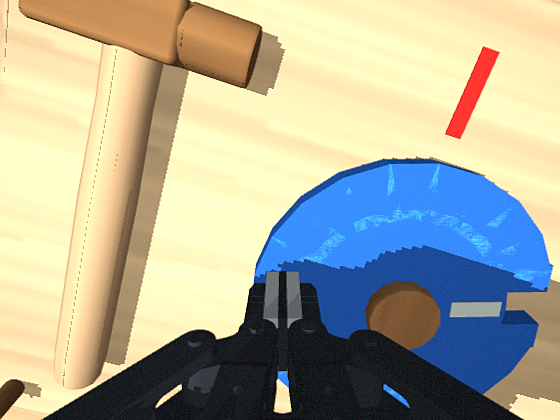

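The disc is following the finger: the notch is now at scene crop (370,340). In the wrist view the white stripe is at (475,310) and the hammer is clear. I'll continue round.

move_arm([
  [[-0.0052, -0.0003, 0, 0, 0, 0.087, 0], [-0.0052, -0.0003, 0, 0, 0, 0.087, 0], [-0.005, -0.0011, 0, 0, 0, 0.087, 0], [-0.005, -0.0011, 0, 0, 0, 0.087, 0], [-0.0048, -0.002, 0, 0, 0, 0.087, 0], [-0.0048, -0.002, 0, 0, 0, 0.087, 0], [-0.0043, -0.0028, 0, 0, 0, 0.087, 0], [-0.0043, -0.0028, 0, 0, 0, 0.087, 0], [-0.0038, -0.0035, 0, 0, 0, 0.087, 0], [-0.0038, -0.0035, 0, 0, 0, 0.087, 0], [-0.0031, -0.0041, 0, 0, 0, 0.087, 0], [-0.0031, -0.0041, 0, 0, 0, 0.087, 0], [0, 0, 0, 0, 0, 0, 0], [0, 0, 0, 0, 0, 0, 0], [0, 0, 0, 0, 0, 0, 0]],
])

```text
clock: 5.58
position: [0.532, 0.1144, 0.0642]
ee_rot: [-0.0, 0.78, 0.626, -0.0]
contact_force: [0.6, 0.6, 0.1]
width: -0.0004
```

Run:
```python
from h import *
i=manip.get_image("scene");cv2.imwrite("pics/s4.png",cv2.resize(cv2.convertScaleAbs(i["color"][120:300,170:430,::-1],alpha=1.5),None,fx=3,fy=3))
i,s=wrist();cv2.imwrite("pics/w4.png",cv2.convertScaleAbs(i["color"][:,:,::-1],alpha=1.5)); print(s["position"],s["contact_force"])
```

```text
[0.53191609 0.11442394 0.06417115] [-0.75961859  0.57277278  0.3097531 ]
```

View pics/s4.png

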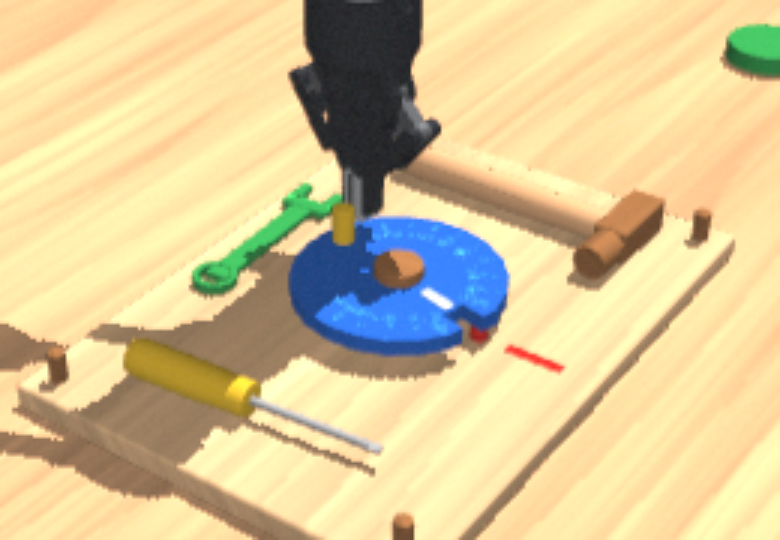

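View pics/w4.png

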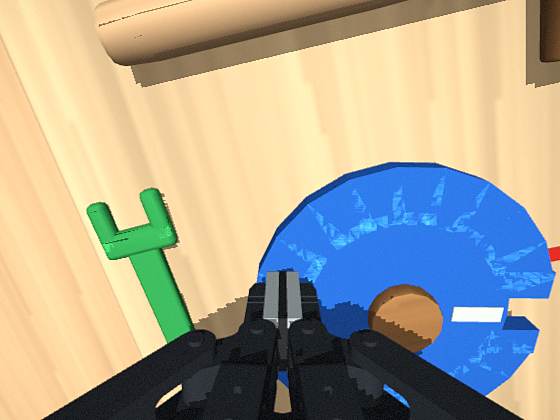

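The scene view shows the notch near the pin (crop (478,330)), slightly short of it. The wrist view shows the white stripe at (478,314) and the wrench untouched. I'll measure the remaining angle.

```bash
cat >> h.py <<'E'
def meas():
    i=manip.get_image("scene")
    wh,a=big(mask(i,(0,0,90),(179,80,255),(285,195,345,235)))
    pg,b=big(mask(i,(20,150,50),(35,255,255),(265,180,335,205)))
    rd,c=big(mask(i,(0,180,60),(5,255,255),(336,232,362,247)))
    W=ray(i,*wh,.042);P=ray(i,b[0]+b[2]/2,b[1]+2.5,.068);R=ray(i,*rd,.018)
    S=np.array([.583,.083,0])
    print("W",wh,a,W,ang(S,W));print("P",b,P,ang(P,S));print("R",rd,c,R,ang(S,R),"P->W",ang(P,W))
    return i
E
python3 - <<'E'
from h import *
meas()
i,s=wrist()
hub,a=big(mask(i,(3,60,20),(20,255,255),(360,275,450,365)))
wh,c=big(mask(i,(0,0,110),(179,60,255),(445,300,510,328)))
H=ray(i,*hub,.052);W=ray(i,*wh,.042); 
print("wrist",a,c,H,W,ang(H,W), ang([.583,.083],W))
E
```

```text
W [315.26470588 219.20588235] [311 216  10   7  34] [0.62268146 0.07287956 0.042     ] -14.307816488690616
P [281 188   7  13  87] [0.53725509 0.08890642 0.068     ] -7.357121373637778
R [348. 239.] [339 235  19   9  39] [0.69108308 0.08358461 0.018     ] 0.30990623276847135 P->W -10.625756411488616
wrist [ 368  285   75   67 3612] [451 307  53  15 730] [0.58322962 0.08863583 0.052     ] [0.61918585 0.075236   0.042     ] -20.438951035914396 -12.109725447193032
```

move_arm([
  [[-0.0013, -0.0025, 0, 0, 0, 0.044, 0], [-0.0011, -0.0025, 0, 0, 0, 0.044, 0], [-0.001, -0.0024, 0, 0, 0, 0.044, 0], [-0.0008, -0.0024, 0, 0, 0, 0.044, 0], [-0.0006, -0.0024, 0, 0, 0, 0.044, 0], [0, 0, 0, 0, 0, 0, 0], [0, 0, 0, 0, 0, 0, 0], [0, 0, 0, 0, 0, 0, 0]],
])

```text
clock: 6.45
position: [0.5269, 0.1024, 0.0642]
ee_rot: [-0.0, 0.706, 0.708, -0.0]
contact_force: [-1.7, 1.9, -0.0]
width: -0.0
```

Run:
```python
from h import *
i=meas();cv2.imwrite("pics/s5.png",cv2.resize(cv2.convertScaleAbs(i["color"][170:270,250:380,::-1],alpha=1.5),None,fx=6,fy=6,interpolation=cv2.INTER_CUBIC))
i=manip.get_image("top");cv2.imwrite("pics/t5.png",cv2.resize(cv2.convertScaleAbs(i["color"][120:260,180:340,::-1],alpha=1.5),None,fx=4,fy=4,interpolation=cv2.INTER_CUBIC))
```

```text
W [318.06060606 217.57575758] [313 215  11   6  33] [0.62406244 0.0806261  0.042     ] -3.3087016657148545
P [277 190   7  14  87] [0.53518631 0.07819542 0.068     ] 5.738133797305361
R [348. 239.] [339 235  19   9  39] [0.69108308 0.08358461 0.018     ] 0.30990623276847135 P->W 1.566596329777787
```

View pics/s5.png

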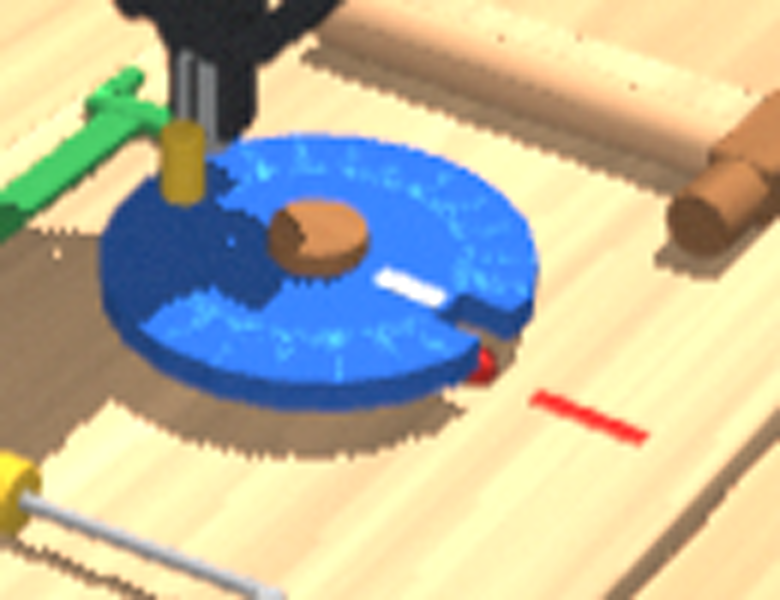

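View pics/t5.png

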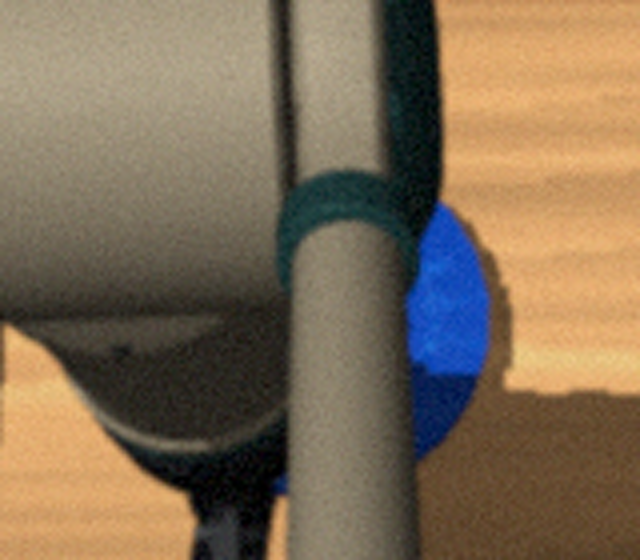

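The notch is nearly over the pin; a white-to-peg line estimate gives about 1.6° against a target of about 0.5–1°. I'll back off and clear the top camera for a precise reading.

move_arm([
  [[0, 0.01, 0, 0, 0, 0, 0], [0, 0.01, 0, 0, 0, 0, 0], [0, 0, 0.03, 0, 0, 0, 0], [0, 0, 0.035, 0, 0, 0, 0], [0, 0, 0.035, 0, 0, 0, 0], [0, 0.035, 0, 0, 0, 0, 0], [0, 0.035, 0, 0, 0, 0, 0], [0, 0.035, 0, 0, 0, 0, 0], [0, 0.035, 0, 0, 0, 0, 0], [0, 0.035, 0, 0, 0, 0, 0], [0, 0.035, 0, 0, 0, 0, 0], [0, 0.035, 0, 0, 0, 0, 0], [0, 0.035, 0, 0, 0, 0, 0], [0, 0.035, 0, 0, 0, 0, 0], [0, 0, 0, 0, 0, 0, 0]],
])

```text
clock: 7.8
position: [0.5266, 0.4451, 0.164]
ee_rot: [-0.001, 0.704, 0.711, 0.003]
contact_force: [0.1, 0.0, -0.1]
width: 0.0001
```

Run:
```python
from h import *
i=manip.get_image("top");cv2.imwrite("pics/t6.png",cv2.resize(cv2.convertScaleAbs(i["color"][120:260,180:340,::-1],alpha=1.5),None,fx=4.9,fy=4.2,interpolation=cv2.INTER_CUBIC))
hub,s1=big(mask(i,(3,60,40),(20,255,255),(235,180,280,220)))
peg,s2=big(mask(i,(20,120,40),(35,255,255),(205,150,310,260)))
wh,s3=big(mask(i,(0,0,85),(179,110,255),(245,165,272,190)))
red,s4=big(mask(i,(0,180,60),(4,255,255),(250,125,270,160)))
H,P,W,R=[ray(i,*q,z) for q,z in((hub,.052),(peg,.068),(wh,.042),(red,.018))]
print(s1,s2,s3,s4);print(H,P,W,R);print("P->W",ang(P,W),"H->W",ang(H,W),"P->H",ang(P,H),"H->R",ang(H,R))
```

```text
[247 189  21  19 308] [251 226   9  11  74] [256 170   6  15  76] [257 134   4  21  71]
[0.58253899 0.08255824 0.052     ] [0.52635339 0.08354744 0.068     ] [0.62118893 0.08254146 0.042     ] [0.68777381 0.08485432 0.018     ]
P->W -0.6077442904148262 H->W -0.024865610611148378 P->H -1.0086395242851962 H->R 1.2499195742652582
```

View pics/t6.png

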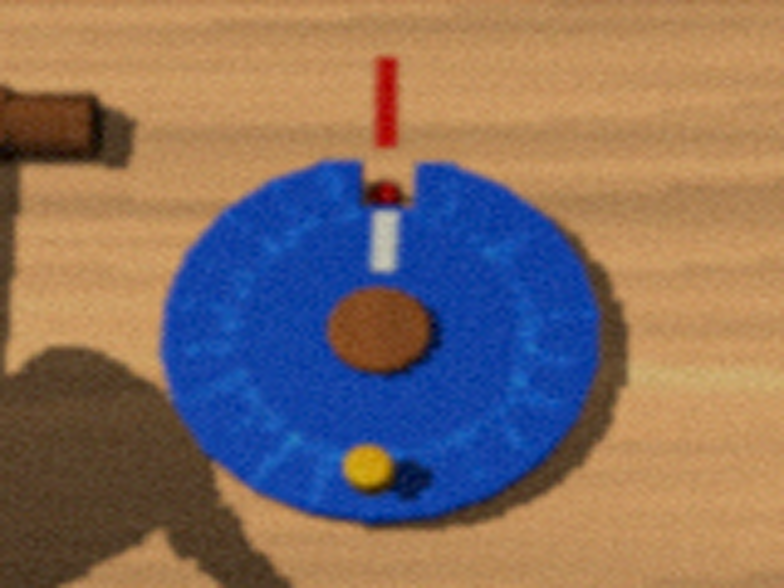

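The picture shows the pin inside the notch (crop pin (385,193), notch edges 361 and 415). The disc reads about −0.5° and the stripe about +1°, so it is roughly 1.5° (1.6 mm) short. That's within the play, but I'll nudge it 1.5 mm more.

move_arm([
  [[0, -0.035, 0, 0, 0, 0, 0], [0, -0.035, 0, 0, 0, 0, 0], [0, -0.035, 0, 0, 0, 0, 0], [0, -0.035, 0, 0, 0, 0, 0], [0, -0.035, 0, 0, 0, 0, 0], [0, -0.035, 0, 0, 0, 0, 0], [0, -0.035, 0, 0, 0, 0, 0], [0, -0.035, 0, 0, 0, 0, 0], [0, -0.03, 0, 0, 0, 0, 0], [0, 0, 0, 0, 0, 0, 0], [0, 0, -0.035, 0, 0, 0, 0], [0, 0, -0.035, 0, 0, 0, 0], [0, 0, -0.03, 0, 0, 0, 0], [0, 0, 0, 0, 0, 0, 0], [0, 0, 0, 0, 0, 0, 0], [0, 0, 0, 0, 0, 0, 0]],
])

```text
clock: 9.18
position: [0.5284, 0.1275, 0.0657]
ee_rot: [0.001, 0.705, 0.709, 0.001]
contact_force: [0.4, -0.5, -0.5]
width: 0.0001
```

move_arm([
  [[0, -0.008, 0, 0, 0, 0, 0], [0, -0.006, 0, 0, 0, 0, 0], [0, -0.004, 0, 0, 0, 0, 0], [0, -0.003, 0, 0, 0, 0, 0], [0, -0.002, 0, 0, 0, 0, 0], [0, -0.0015, 0, 0, 0, 0, 0], [0, -0.001, 0, 0, 0, 0, 0], [0, 0, 0, 0, 0, 0, 0], [0, 0, 0, 0, 0, 0, 0], [0, 0, 0, 0, 0, 0, 0], [0, 0, 0, 0, 0, 0, 0]],
])

```text
clock: 10.1
position: [0.5274, 0.1019, 0.0643]
ee_rot: [0.0, 0.705, 0.709, 0.0]
contact_force: [-0.2, 0.4, 0.4]
width: 0.0001
```

move_arm([
  [[0, -0.0006, 0, 0, 0, 0, 0], [0, -0.0006, 0, 0, 0, 0, 0], [0, 0, 0, 0, 0, 0, 0], [0, 0, 0, 0, 0, 0, 0], [0, 0, 0, 0, 0, 0, 0]],
])

```text
clock: 10.52
position: [0.5272, 0.1005, 0.0643]
ee_rot: [-0.0, 0.705, 0.709, 0.0]
contact_force: [-0.9, 1.4, 0.9]
width: 0.0001
```

move_arm([
  [[0, 0.01, 0, 0, 0, 0, 0], [0, 0.01, 0, 0, 0, 0, 0], [0, 0, 0.03, 0, 0, 0, 0], [0, 0, 0.035, 0, 0, 0, 0], [0, 0, 0.035, 0, 0, 0, 0], [0, 0.035, 0, 0, 0, 0, 0], [0, 0.035, 0, 0, 0, 0, 0], [0, 0.035, 0, 0, 0, 0, 0], [0, 0.035, 0, 0, 0, 0, 0], [0, 0.035, 0, 0, 0, 0, 0], [0, 0.035, 0, 0, 0, 0, 0], [0, 0.035, 0, 0, 0, 0, 0], [0, 0.035, 0, 0, 0, 0, 0], [0, 0.035, 0, 0, 0, 0, 0], [0, 0, 0, 0, 0, 0, 0]],
])

```text
clock: 11.77
position: [0.5262, 0.443, 0.1636]
ee_rot: [-0.001, 0.704, 0.711, 0.002]
contact_force: [-0.1, -0.6, -0.6]
width: -0.0
```

```bash
cat > top.py <<'E'
from h import *
import sys
i=manip.get_image("top");cv2.imwrite(f"pics/{sys.argv[1]}.png",cv2.resize(cv2.convertScaleAbs(i["color"][120:260,180:340,::-1],alpha=1.5),None,fx=4.9,fy=4.2,interpolation=cv2.INTER_CUBIC))
d=float(sys.argv[2])
hub,s1=big(mask(i,(3,60,40),(20,255,255),(235,180,280,220)))
peg,s2=big(mask(i,(20,120,40),(35,255,255),(205,150,310,260)))
wh,s3=big(mask(i,(0,0,85),(179,110,255),(245,165,272,190)))
red,s4=big(mask(i,(0,180,60),(4,255,255),(250,125,270,160)))
H,P,W,R=[ray(i,*q,z) for q,z in((hub,.052-d),(peg,.068-d),(wh,.042-d),(red,.018))]
print(H,P,W,R);print("P->W",ang(P,W),"H->W",ang(H,W),"P->H",ang(P,H),"H->R",ang(H,R),"P->R",ang(P,R))
E
python3 top.py t7 0
```

```text
[0.58244933 0.08257545 0.052     ] [0.52600175 0.08180439 0.068     ] [0.62098682 0.08362901 0.042     ] [0.68758708 0.08494887 0.018     ]
P->W 1.1004881065434218 H->W 1.5659880883412978 P->H 0.7825979779974519 H->R 1.293195678814653 P->R 1.114844713713032
```

View pics/t7.png

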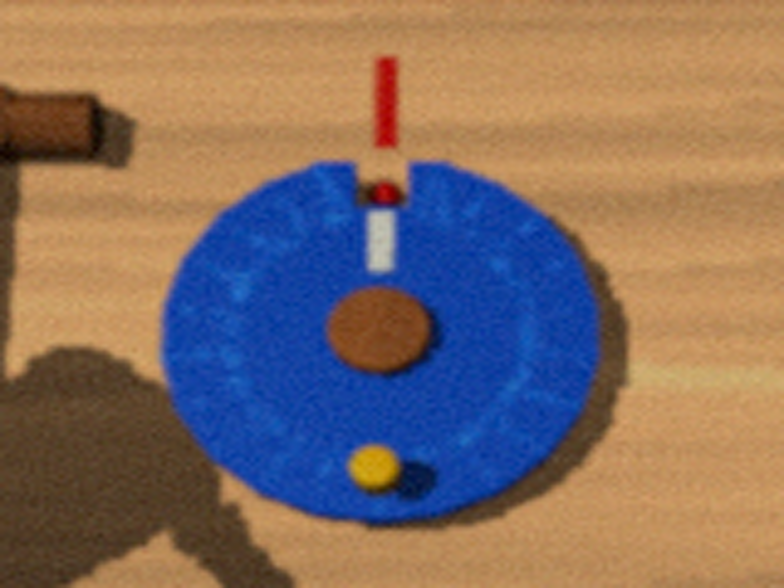

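P→W is 1.1° and P→R is 1.1°, so notch and pin are aligned (pin (385,193), notch edges 356 and 411). Next I go over the hub.

move_arm([
  [[0.0055, -0.0354, 0, 0, 0, 0, 0], [0.0055, -0.0354, 0, 0, 0, 0, 0], [0.0055, -0.0354, 0, 0, 0, 0, 0], [0.0055, -0.0354, 0, 0, 0, 0, 0], [0.0055, -0.0354, 0, 0, 0, 0, 0], [0.0055, -0.0354, 0, 0, 0, 0, 0], [0.0055, -0.0354, 0, 0, 0, 0, 0], [0.0055, -0.0354, 0, 0, 0, 0, 0], [0.0055, -0.0354, 0, 0, 0, 0, 0], [0.0055, -0.0354, 0, 0, 0, 0, 0], [0, 0, 0, 0, 0, 0, 0], [0, 0, 0, 0, 0, 0, 0], [0, 0, -0.03, 0, 0, 0, 0], [0, 0, -0.03, 0, 0, 0, 0], [0, 0, -0.015, 0, 0, 0, 0], [0, 0, -0.01, 0, 0, 0, 0], [0, 0, 0, 0, 0, 0, 0], [0, 0, 0, 0, 0, 0, 0], [0, 0, 0, 0, 0, 0, 0]],
])

```text
clock: 13.4
position: [0.5832, 0.082, 0.0805]
ee_rot: [0.001, 0.705, 0.709, 0.001]
contact_force: [0.5, -0.3, 1.0]
width: -0.0003
```

move_arm([
  [[0, 0, -0.008, 0, 0, 0, 0], [0, 0, -0.005, 0, 0, 0, 0], [0, 0, -0.002, 0, 0, 0, 0], [0, 0, -0.002, 0, 0, 0, 0], [0, 0, -0.002, 0, 0, 0, 0], [0, 0, -0.001, 0, 0, 0, 0], [0, 0, 0, 0, 0, 0, 0], [0, 0, 0, 0, 0, 0, 0], [0, 0, 0, 0, 0, 0, 0]],
])

```text
clock: 14.15
position: [0.5821, 0.0815, 0.0598]
ee_rot: [-0.0, 0.705, 0.709, -0.0]
contact_force: [-2.2, 0.4, 6.2]
width: -0.0
```

move_arm([
  [[0, 0, -0.002, 0, 0, 0, 0], [0, 0, -0.002, 0, 0, 0, 0], [0, 0, -0.002, 0, 0, 0, 0], [0, 0, -0.001, 0, 0, 0, 0], [0, 0, -0.001, 0, 0, 0, 0], [0, 0, 0, 0, 0, 0, 0], [0, 0, 0, 0, 0, 0, 0]],
])

```text
clock: 14.73
position: [0.5821, 0.0815, 0.0516]
ee_rot: [-0.0, 0.705, 0.709, -0.0]
contact_force: [-2.0, 0.0, 4.5]
width: -0.0002
```

move_arm([
  [[0, 0, -0.001, 0, 0, 0, 0], [0, 0, -0.0005, 0, 0, 0, 0], [0, 0, 0, 0, 0, 0, 0], [0, 0, 0, 0, 0, 0, 0]],
])

```text
clock: 15.07
position: [0.5821, 0.0815, 0.051]
ee_rot: [0.0, 0.705, 0.709, 0.0]
contact_force: [-3.3, 0.2, 10.4]
width: -0.0003
```

Force is rising, so it is near the stop. I'll press a little more to confirm.

move_arm([
  [[0, 0, -0.0005, 0, 0, 0, 0], [0, 0, -0.0005, 0, 0, 0, 0], [0, 0, 0, 0, 0, 0, 0], [0, 0, 0, 0, 0, 0, 0]],
])

```text
clock: 15.4
position: [0.5821, 0.0815, 0.0509]
ee_rot: [0.0, 0.705, 0.709, 0.0]
contact_force: [-5.6, -0.5, 16.6]
width: 0.0002
```

It hit a hard stop at TCP z 0.0509 (expected 0.051) with 17 N. Now I retreat.

move_arm([
  [[0, 0, 0.003, 0, 0, 0, 0], [0, 0, 0.01, 0, 0, 0, 0], [0, 0, 0.03, 0, 0, 0, 0], [0, 0, 0.035, 0, 0, 0, 0], [0, 0, 0.035, 0, 0, 0, 0], [-0.0055, 0.035, 0, 0, 0, 0, 0], [-0.0055, 0.035, 0, 0, 0, 0, 0], [-0.0055, 0.035, 0, 0, 0, 0, 0], [-0.0055, 0.035, 0, 0, 0, 0, 0], [-0.0055, 0.035, 0, 0, 0, 0, 0], [-0.0055, 0.035, 0, 0, 0, 0, 0], [-0.0055, 0.035, 0, 0, 0, 0, 0], [-0.0055, 0.035, 0, 0, 0, 0, 0], [-0.0055, 0.035, 0, 0, 0, 0, 0], [-0.0055, 0.035, 0, 0, 0, 0, 0], [0, 0, 0, 0, 0, 0, 0], [0, 0, 0, 0, 0, 0, 0], [0, 0, 0, 0, 0, 0, 0]],
])

```text
clock: 16.9
position: [0.5273, 0.4311, 0.1615]
ee_rot: [0.0, 0.705, 0.709, -0.0]
contact_force: [-0.0, -0.2, 0.1]
width: 0.0001
```

```bash
python3 top.py t8 0.012
python3 - <<'E'
from h import *
i=manip.get_image("scene");cv2.imwrite("pics/s8.png",cv2.resize(cv2.convertScaleAbs(i["color"][150:310,170:430,::-1],alpha=1.5),None,fx=3,fy=3,interpolation=cv2.INTER_CUBIC))
t=manip.get_image("top");cv2.imwrite("pics/t8f.png",t["color"][:,:,::-1])
a=cv2.imread("pics/top0.png"); 
def c(im,lo,hi,b):
    return [x.round(2) for x in big(mask({"color":im},lo,hi,b))]
for n,lo,hi,b in(("wrench",(45,100,30),(80,255,255),(190,255,310,300)),("driver",(20,150,50),(35,255,255),(335,195,370,270)),("head",(5,150,25),(16,255,120),(145,135,205,162))):
    print(n,c(a[:,:,::-1].copy(),lo,hi,b),c(t["color"],lo,hi,b))
# two-view hub height
h1,_=big(mask(t,(3,60,40),(20,255,255),(235,180,280,225))); h2,_=big(mask(i,(3,60,40),(16,255,255),(290,200,318,222)))
P=cv2.triangulatePoints(*[np.array([[k["fx"],0,k["cx"]],[0,k["fy"],k["cy"]],[0,0,1]])@np.c_[k["R"],k["t"]] for k in(t,i)],h1,h2); print("hub 2view",(P[:3]/P[3]).T)
E
```

```text
[0.58250575 0.08268391 0.04      ] [0.52613125 0.08180453 0.056     ] [0.62146071 0.08374895 0.03      ] [0.68702116 0.08493751 0.018     ]
P->W 1.168492033068972 H->W 1.5660871482946086 P->H 0.8936844569424629 H->R 1.2352381473326959 P->R 1.1155692883345796
wrench [array([248.79, 274.43]), array([ 205,  264,   94,   24, 1053], dtype=int32)] [array([248.82, 274.42]), array([ 205,  264,   94,   24, 1040], dtype=int32)]
driver [array([351.73, 232.18]), array([342, 204,  21,  57, 819], dtype=int32)] [array([351.76, 232.38]), array([342, 204,  21,  57, 815], dtype=int32)]
head [array([171.82, 147.92]), array([145, 139,  55,  22, 802], dtype=int32)] [array([172.02, 148.18]), array([145, 139,  55,  23, 814], dtype=int32)]
hub 2view [[0.58498441 0.08356442 0.03226901]]
```

View pics/s8.png

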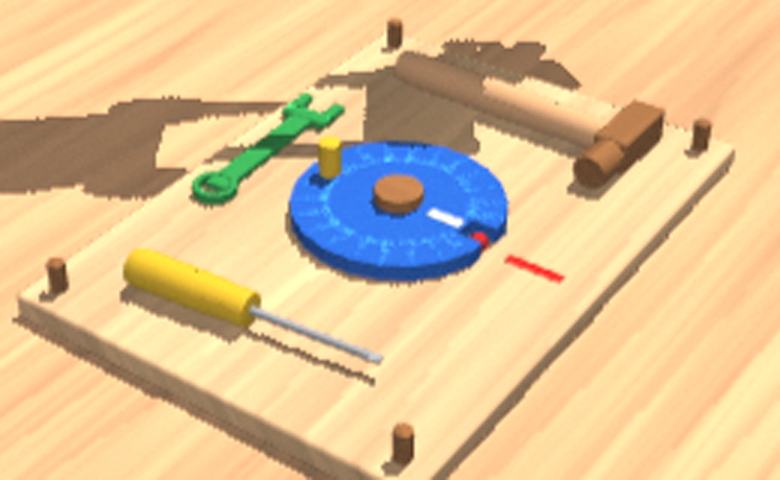

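View pics/t8f.png

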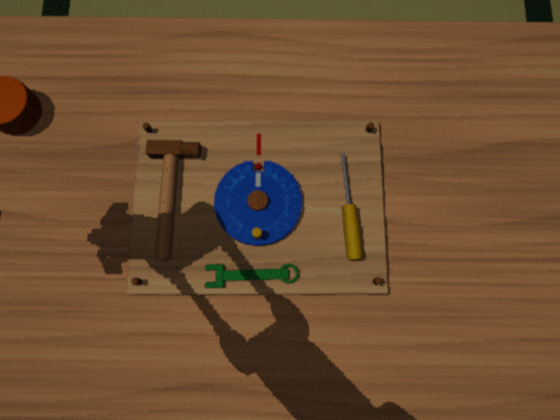

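The scene view shows the disc flat on the panel with no shadow gap and the pin in the notch (482,240). The top view shows the three tools unmoved. I'm handing in.

```bash
python3 -c "
from rig import manip
print(manip.sign_off())"
```

```text
the job is handed in; nothing more can be done
None
```

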